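Clamp a jar with a tapped-in wedge

ROBOT

A 6-joint arm with a two-finger parallel gripper is mounted at the origin on the work surface. World frame = base frame: x ahead of the robot, y to its left, z up, the work surface at z = 0. Lengths are in m, angles in rad, forces in N, time in s.
With the tool pointing down it reaches from about 0.425 to 0.925 m from the base axis. Payload 12.5 kg.
Tool frame: the origin (TCP) lies at the very end of the fingers, on their centre line; the grasp point (between the pads) lies 19 mm behind it (manip.grip_depth is the distance from the TCP to the grasp point, in m); z points along the fingers, y is the line along which they close (so a half turn about z gives the same grasp; the last joint's range is limited). The gripper opens to 85 mm and grips with 20 to 120 N. Pads are 22 mm wide; open, the fingers measure 114 mm over their backs; the gripper's body (76 mm by 85 mm) begins 54 mm behind the grasp point. The pads swing forward as they close: fully open they stand 13 mm farther back than shut.
Start: joints at [1.152, 0.491, 1.559, -0, 1.092, -0.106], TCP at [0.192, 0.595, 0.231] pointing down, gripper open.
Joint ranges: [-3.1, 3.1], [-0.84, 2.19], [0.05, 2.79], [-1.13, 4.28], [0.06, 2.93], [-2.69, 2.69]. Speed limits (rad/s): [2.22, 2.22, 2.79, 3.14, 3.14, 3.14].

INTERFACE

Orientations are given as a 3x3 rotation matrix whose columns are the frame's x, y, z axes.
In Python, from workcell import manip, vision gives the robot as it stands.
- The arm moves only by the shell command python3 -m inch 'ROWS' [OPENING]. ROWS is text: rows parted by semicolons, each of 6 numbers parted by spaces: the shift along the tool's x, y, z in m, then the turn, a rotation vector about the tool's x, y, z in rad. A call has 1 to 5 rows; each row is the pose to reach, as a shift and turn from the pose commanded when the call began, along the tool's axes at that moment; what a row does not reach only later rows make up. A row lasts 1/12 s, in which the tool goes at most 41.7 mm and 7.16 degrees, less where a joint would pass 70% of its speed; a pose out of reach is approached as far as the arm can. A call with a gripper value outside its range is refused whole. OPENING is the gripper command: -1 is shut, 1 is fully open, values between are in proportion, set as the call begins (- or left out, the last holds). The fingers move at their own pace and stop on an object; the grip force is fixed at half the most. Time passes only in rows, so rows that repeat a pose let the fingers close. It gives the time, the measured TCP pose, the force, the opening and the grip force at its end, in the units of the state.
- manip.state(): the state, without advancing time (a new reading comes with each control period).
- vision.camera(name): name is "scene" or "side" or "wrist"; returns a dict with "image" (400x640x3 uint8, blue, green, red), "vfov" (degrees; the focal length in pixels is half the picture's height over the tangent of half this angle, whatever the lens; pixels are square), "cx", "cy" (the principal point, pixels), "R" (3x3) and "t" (3): a world point X has camera coordinates R X + t; the wrist camera has in their place "tool_from_camera" (4x4, takes a point from camera to tool coordinates, whose origin is the TCP and whose axes are the flange's). Camera axes: x right, y down, z forward; pixel columns grow to the right and rows downward; lengths in m; the calibration is good to about 2 mm. A picture is of the moment at which its call begins: read the wrist's pose just before it. There is no depth.
- manip.sign_off(): hands the job in; it is judged then, once.
The state is a dict: "t": time; "joint_pos": joint angles; "joint_velocities": joint speeds; "joint_efforts": joint torques, N m; "ee_pos": TCP position; "tcp_rot": TCP orientation; "wrist_force": force on the tool from outside, world axes, zero at the start; "wrist_torque": the same for the moment, N m; "opening": finger opening in m; "gripper_force": force on a finger pad.
Only numpy, scipy, OpenCV 4.12 (cv2) and the standard library are available. Lean on these libraries where they do the work, as an engineer would, in place of code of your own. Each camera call takes 0.05 s, during which the arm holds its last target. There are 200 camera calls.

TASK

Fix the small pickle jar in the wooden jar clamp: stand it upright between the jaw and the fence, then lay the loose wedge, thin end first, in the mouth of the channel behind the jaw and let go of it. Then tap or push the wedge's thick end until it goes no farther, its nose against the end stop and the jar gripped tight. Leave the yoghurt pot, the tub and the apple where they are.

Things in the scene. Friction and masses are not known exactly. Their poses are not given: they have to be found in the camera images.
- clamp: Jar clamp: fixed pale wooden board, 18 mm thick, on the worktop. Origin on the worktop; x along the channel from mouth to end stop, y from rail to fence, z up. The board spans x -120 to 115, y -85 to 115 mm; bare at x below -5. On it, by y: fixed rail (x 5 to 90, y -79 to -55), wedge channel, sliding jaw, space for the jar, sprung fence. Tops of all these 46 to 53 mm over the worktop.
- jar_place (a point): Point on the board's top (18 mm over the worktop), midway between the rubber faces of fence and fully retracted jaw (68 mm apart along y): where the centre of the jar's underside goes. Clamp frame x 40, y 15 mm. Fingers on the jar higher than 55 mm over the worktop clear jaw and fence.
- fence_face (a point): Top middle of the fence's rubber face (clamp frame x 40, y 49 mm, 51 mm over the worktop; face x -5 to 85). The fence gives way in +y by up to 10 mm at 1 N per mm; a fixed back stands behind it (y 90 to 108 mm).
- fence (a joint): How far the sprung fence is pressed back in the clamp's +y, in m: 0 at rest; about 0.003 once the jar is gripped with the wedge home.
- jaw: Sliding jaw, x 5 to 70 mm, top 51 mm over the worktop. Its frame is the clamp's, shifted along y by its slide: 0 fully back, up to 3 mm at the start, 15 mm with the wedge home. Rubber face at jaw y -19 mm. Slides under 1 N. Its back face slopes 1 in 4 like the wedge, so the channel narrows to the stop. Wedge home, it presses the jar 3 mm into the sprung fence.
- channel_mouth (a point): Mouth of the channel, on the board's top at the rail's straight inner face (clamp frame x 5, y -55 mm). From there to the jaw the mouth is 18 mm wide along y with the jaw fully back. A wedge laid along the rail touches the jaw once its nose is about 25 mm past the mouth (more if the jaw starts forward), and then pushes it.
- stop_face (a point): Middle of the end stop's face (clamp frame x 90, y -48 mm, 36 mm over the worktop), where the wedge's nose ends: 85 mm past the mouth. The stop is fixed, x 90 to 110, y -79 to -20, top 46 mm over the worktop.
- wedge: Loose wooden wedge, 135 long, 36 mm high, 0.11 kg, lying right way up. Origin under the middle of its straight shank, x to the thin nose, z up. Shank: x -22.5 to 22.5, y -17 to 17; grip it across y. From x 22.5 to 112.5 the +y side tapers to a nose 12 wide (y -17 to -5); the straight -y side goes along the rail. Home: origin at clamp (-22.5, -38, 18), same axes; shank outside the channel.
- wedge_nose (a point): Middle of the wedge's thin end face (wedge frame x 112.5, y -11, z 18 mm).
- wedge_butt (a point): Middle of the wedge's thick end face (wedge frame x -22.5, y 0, z 18 mm), the face to tap, towards the nose. Sliding takes 1 to 10 N at first, rising to 8 to 18 N over the last 12 mm, when the jar is squeezed; friction then keeps the wedge in.
- jar: Small pickle jar, glass with a white lid: a straight cylinder 56 mm in diameter, 100 mm tall (lid the top 20 mm), about 0.3 kg, standing upright. Origin at the centre of its underside, z up.
- yoghurt: Bystander: white yoghurt pot with a foil lid, 72 mm across, 74 mm tall, origin at the centre of its underside.
- tub: Bystander: clear tub of tomatoes with a white lid, 106 x 146 mm, 66 mm tall, origin at the centre of its underside.
- apple: Bystander: red apple, 74 mm across, about 66 mm tall, origin at the centre of its underside.

How it is judged:
On the way, in this order (a step that is already met when the one before it is completed fails the run):
1. the jar stands upright on the board between jaw and fence, let go (x of jar in the frame of clamp between 0.015 and 0.065 m and y of jar in the frame of clamp between 0 and 0.036 m and z of jar in the frame of clamp between 0.012 and 0.024 m and angle between jar's own z axis and vertical below 0.1 rad and contact force between the fingers and jar below 0.2 N), for 0.2 s.
2. the wedge lies flat on the board with its nose in the channel, not yet home, let go (x of wedge_nose in the frame of clamp between 0.007 and 0.08 m and y of wedge_nose in the frame of clamp between -0.058 and -0.04 m and z of wedge_nose in the frame of clamp between 0.03 and 0.042 m and angle between the x axis of wedge and the x axis of clamp, either way round below 0.12 rad and contact force between the fingers and wedge below 0.2 N), for 0.2 s.
3. the wedge is driven home against the end stop and the jar is pressed into the sprung fence (x of wedge_nose in the frame of clamp above 0.086 m and y of wedge_nose in the frame of clamp between -0.058 and -0.04 m and z of wedge_nose in the frame of clamp between 0.03 and 0.042 m and angle between the x axis of wedge and the x axis of clamp, either way round below 0.12 rad and value of joint fence above 0.0015 m and x of jar in the frame of clamp between 0.015 and 0.065 m and y of jar in the frame of clamp between 0 and 0.036 m and z of jar in the frame of clamp between 0.012 and 0.024 m and angle between jar's own z axis and vertical below 0.1 rad), for 0.1 s.
At the end, for the whole second after the job is handed in: Wedge flat in the channel, nose within 4 mm of the end stop; jar upright (0.1 rad) on the board between jaw and fence, within 25 mm of the marked place along the clamp's x and 15 mm across, pressing the sprung fence back over 1.5 mm; both released and at rest (all of step 3 and linear speed of each of wedge, jar below 0.01 m/s); the robot touches nothing.
It fails at once if the yoghurt is pushed more than 30 mm from its place (distance of yoghurt from where it was at the start of the episode above 0.03 m).
It fails at once if the tub is pushed more than 30 mm from its place (distance of tub from where it was at the start of the episode above 0.03 m).
It fails at once if the apple is pushed more than 30 mm from its place (distance of apple from where it was at the start of the episode above 0.03 m).
It also fails if it takes over 67 s, if anything falls off the work surface, if the arm or the gripper's body presses on something with over 40 N, if the wrist force passes 120 N, or if a joint passes its speed limit or range.

## Working session

There is one attempt and no reset: what is moved stays moved. The work goes in short steps, Python scripts to look and compute and a shell command to move; the robot and the scene stay as the last step left them, time stands still between calls to the robot, and variables do not carry over. Pictures are saved under pics/ and viewed, at most 10 in all, crops included, and the job is handed in when it is done.

```bash
mkdir -p pics && ls && cat > h.py <<'E'
import numpy as np, cv2
from workcell import manip, vision
def cam(name):
    s=manip.state(); c=vision.camera(name); im=c["image"]; h=im.shape[0]
    f=h/2/np.tan(np.radians(c["vfov"])/2)
    if name=="wrist":
        T=np.array(c["tool_from_camera"]); Rw=np.array(s["tcp_rot"])
        A=Rw@T[:3,:3]; o=Rw@T[:3,3]+np.array(s["ee_pos"])
    else:
        A=np.array(c["R"]).T; o=-A@np.array(c["t"])
    return dict(im=im,f=f,cx=c["cx"],cy=c["cy"],A=A,o=o)
def ray(c,u,v):
    d=c["A"]@np.array([(u-c["cx"])/c["f"],(v-c["cy"])/c["f"],1]); return d
def onz(c,u,v,z):
    d=ray(c,u,v); return c["o"]+d*(z-c["o"][2])/d[2]
def proj(c,X):
    p=c["A"].T@(np.array(X)-c["o"]); return p[0]/p[2]*c["f"]+c["cx"],p[1]/p[2]*c["f"]+c["cy"]
E
python3 - <<'E'
from h import *
import pickle
np.set_printoptions(precision=4,suppress=True)
s=manip.state(); print(s)
for n in("scene","side","wrist"):
    c=cam(n); cv2.imwrite(f"pics/{n}0.png",c["im"]); pickle.dump(c,open(f"{n}0.pkl","wb")); print(n,c["f"],c["cx"],c["cy"],c["o"],c["A"])
E
```

```text
pics
{'t': 0.0, 'joint_pos': array([ 1.1524,  0.4916,  1.5594, -0.    ,  1.0917, -0.1056]), 'joint_velocities': array([-0.    ,  0.0009,  0.0011, -0.0006,  0.0021, -0.0002]), 'joint_efforts': array([ -0.0006, -61.8449, -26.1593,  -0.0002,   0.0041,   0.    ]), 'ee_pos': array([0.1922, 0.5945, 0.2307]), 'tcp_rot': array([[-0.9515,  0.3077, -0.0005],
       [ 0.3077,  0.9515, -0.001 ],
       [ 0.0001, -0.0011, -1.    ]]), 'wrist_force': array([ 0.7396, -0.546 , -0.1574]), 'wrist_torque': array([-0.0657, -0.0398,  0.0034]), 'gripper_force': 0.0, 'opening': 0.08529046471253932}
scene 412.18790440895464 321.9142007805312 200.122841878799 [ 1.1483 -0.291   0.9691] [[ 0.5041  0.6935 -0.5147]
 [ 0.8635 -0.3953  0.3132]
 [ 0.0138 -0.6023 -0.7981]]
side 446.23577745342686 317.31857214700017 198.41242039620946 [ 0.2105 -0.8783  0.7626] [[ 0.9363 -0.1879  0.2968]
 [-0.3508 -0.5426  0.7632]
 [ 0.0176 -0.8187 -0.5739]]
wrist 325.70032271519995 317.77034832663315 195.68984860041022 [0.1119 0.6209 0.3727] [[ 0.3081  0.9003  0.3075]
 [ 0.9513 -0.2911 -0.1011]
 [-0.0015  0.3237 -0.9462]]
```

View pics/scene0.png

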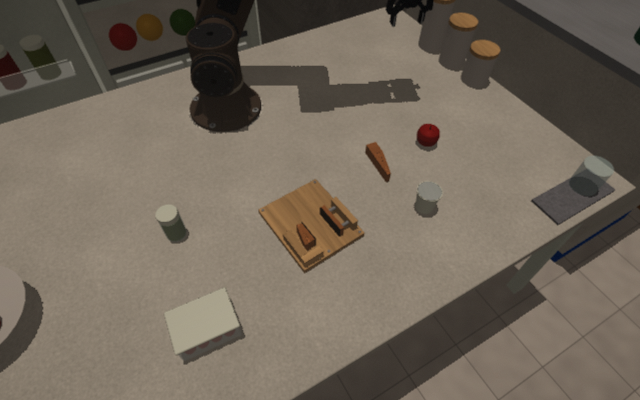

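View pics/side0.png

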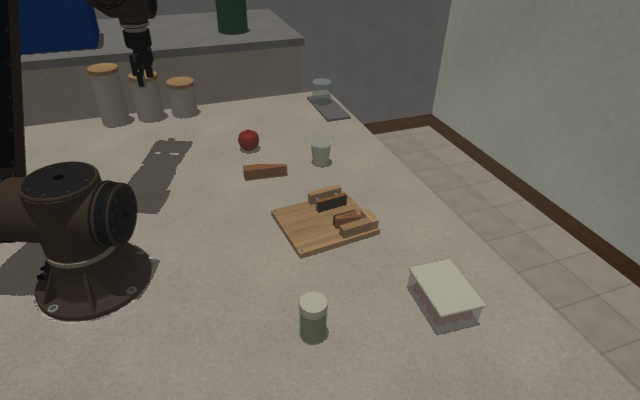

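The scene view shows the board with corners near (259,212), (317,181), (363,232) and (306,268), the jar at (171,223), the wedge from (373,145) to (388,177), the yoghurt at (428,198), the tub at (203,322) and the apple at (428,135). I'll enlarge the clamp area next.

```bash
python3 - <<'E'
from h import *
import pickle
np.set_printoptions(precision=4,suppress=True)
c=pickle.load(open("scene0.pkl","rb"))
a=c["im"][135:275,250:400]; a=cv2.resize(a,None,fx=4,fy=4,interpolation=cv2.INTER_CUBIC); a=cv2.convertScaleAbs(a,alpha=1.7)
cv2.imwrite("pics/clampcrop.png",a)
for p in [(259,212),(317,181),(363,232),(306,268)]: print(onz(c,*p,0.018))
hsv=cv2.cvtColor(c["im"],cv2.COLOR_BGR2HSV)
for p in [(378,160),(290,205),(330,130),(171,215),(174,230)]: print(p,hsv[p[1],p[0]])
d=pickle.load(open("side0.pkl","rb"));print(onz(c,169.5,213,.1),onz(d,313.5,304,.1))
E
```

```text
[ 0.4833 -0.0932  0.018 ]
[0.4657 0.1056 0.018 ]
[0.685  0.1248 0.018 ]
[ 0.7034 -0.0635  0.018 ]
(378, 160) [ 12 170 114]
(290, 205) [ 15 134 126]
(330, 130) [ 17  49 141]
(171, 215) [ 24  43 165]
(174, 230) [33 57 54]
[ 0.4299 -0.3105  0.1   ] [ 0.4214 -0.3278  0.1   ]
```

View pics/clampcrop.png

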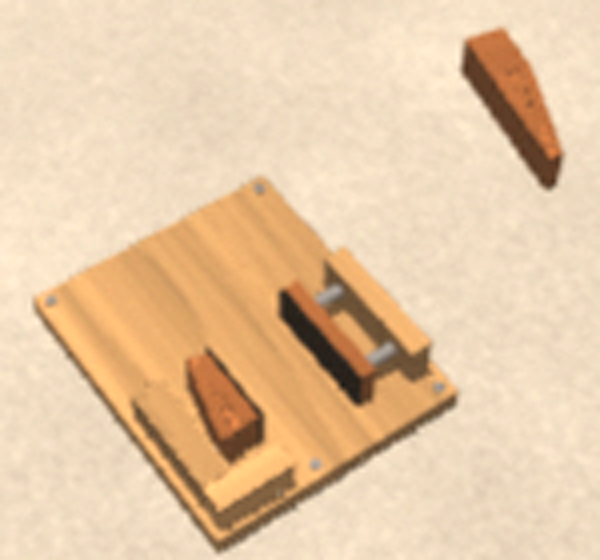

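The crop confirms the layout. The rail and stop are at lower left, the fence is on the world +y side, and clamp x points away from the robot. The wedge is right way up with its nose roughly along world +x. I'll fit the poses and work out the first move.

```bash
cat >> h.py <<'E'
from scipy.spatial.transform import Rotation as Ro
def fit2(P,Q):
    P=np.array(P,float);Q=np.array(Q,float)[:,:2];p=P.mean(0);q=Q.mean(0)
    H=(P-p).T@(Q-q);th=np.arctan2(H[0,1]-H[1,0],H[0,0]+H[1,1])
    R=np.array([[np.cos(th),-np.sin(th)],[np.sin(th),np.cos(th)]]);t=q-R@p
    return th,t,(P@R.T+t-Q)
def rel(target,yaw):
    "yaw: world angle of the tool's y axis minus 90 deg; tool down"
    s=manip.state();R=np.array(s["tcp_rot"])
    c,n=np.cos(yaw),np.sin(yaw)
    G=np.array([[-c,-n,0],[-n,c,0],[0,0,-1.]])
    print("shift",np.round(R.T@(np.array(target)-s["ee_pos"]),4),"turn",np.round(Ro.from_matrix(R.T@G).as_rotvec(),4),"tcp",np.round(s["ee_pos"],4))
E
python3 - <<'E'
from h import *
import pickle
np.set_printoptions(precision=4,suppress=True)
c=pickle.load(open("scene0.pkl","rb"))
px=[(260,210.5),(315.5,180),(364.5,233.7),(305.5,270)]
th,t,r=fit2(np.array([(-120,-85),(-120,115),(115,115),(115,-85)])/1e3,[onz(c,*p,.018) for p in px]);print("clamp",th,t,r*1e3)
f=lambda x,y:(250+x/4,135+y/4)
# wedge: straight top edge
a,b=[onz(c,*f(*p),.036) for p in [(468,40),(549,156)]];print("wedge edge",a,b,np.linalg.norm(b-a),np.arctan2(*(b-a)[1::-1]))
rel([0.47,0.25,0.33],th)
rel([0.50,0.0,0.33],th)
E
```

```text
clamp 0.0931856315916227 [0.5887 0.0036] [[-2.774  -3.6746]
 [-1.5256  3.2426]
 [ 0.9367  3.438 ]
 [ 3.3629 -3.006 ]]
wedge edge [0.4286 0.3091 0.036 ] [0.5588 0.2941 0.036 ] 0.1310498935221863 -0.11495778953929425
shift [-0.3703 -0.2424 -0.099 ] turn [-0.0008 -0.0002 -0.4059] tcp [0.1922 0.5945 0.2309]
shift [-0.4758 -0.4711 -0.0988] turn [-0.0008 -0.0002 -0.4059] tcp [0.1922 0.5945 0.2309]
```

```bash
python3 -m inch '-0.03 -0.02 -0.01 0 0 0;-0.07 -0.045 -0.02 0 0 0;-0.10 -0.07 -0.03 0 0 0;-0.135 -0.09 -0.04 0 0 0;-0.165 -0.11 -0.05 0 0 0' && python3 -m inch '-0.035 -0.02 -0.01 0 0 0;-0.07 -0.045 -0.02 0 0 0;-0.10 -0.07 -0.03 0 0 0;-0.135 -0.09 -0.04 0 0 0;-0.165 -0.11 -0.05 0 0 0' && python3 -m inch '-0.02 -0.01 0 0 0 -0.1;-0.04 -0.02 0 0 0 -0.2;-0.04 -0.02 0 0 0 -0.3;-0.04 -0.02 0 0 0 -0.4;-0.04 -0.02 0 0 0 -0.405' && python3 -c "
from h import *
import pickle
c=cam('wrist');pickle.dump(c,open('w1.pkl','wb'));cv2.imwrite('pics/w1.png',c['im'])
rel([0.50,0.0,0.33],.093)"
```

```text
t: 0.57
ee_pos: [0.3157, 0.4382, 0.2813]
tcp_rot: [[-0.952, 0.307, -0.0], [0.307, 0.952, -0.0], [0.0, -0.0, -1.0]]
wrist_force: [0.8, 0.6, 0.3]
opening: 0.0852
gripper_force: 0.0
t: 0.98
ee_pos: [0.4392, 0.2824, 0.3316]
tcp_rot: [[-0.951, 0.308, 0.0], [0.308, 0.951, 0.0], [-0.0, 0.0, -1.0]]
wrist_force: [-0.1, 0.7, -0.1]
opening: 0.0854
gripper_force: 0.0
t: 1.4
ee_pos: [0.4703, 0.2525, 0.3308]
tcp_rot: [[-0.995, -0.096, -0.001], [-0.096, 0.995, -0.0], [0.001, -0.0, -1.0]]
wrist_force: [-0.2, 1.0, 0.9]
opening: 0.0852
gripper_force: 0.0
shift [-0.0068 -0.2545  0.0009] turn [-0.0001 -0.0004 -0.0021] tcp [0.4701 0.2528 0.3309]
```

```bash
python3 -m inch '0 -0.04 0 0 0 0;0 -0.08 0 0 0 0;0 -0.12 0 0 0 0;0 -0.16 0 0 0 0;-0.005 -0.2 0 0 0 0' >/dev/null&& python3 -m inch '0 -0.04 0 0 0 0;0 -0.055 0 0 0 0;0 -0.055 0 0 0 0' && python3 -c "
from h import *
import pickle
c=cam('wrist');pickle.dump(c,open('w2.pkl','wb'));
a=pickle.load(open('w1.pkl','rb'))
cv2.imwrite('pics/w12.png',cv2.convertScaleAbs(np.hstack([a['im'][:,100:500],c['im'][:,100:500]]),alpha=1.6))"
```

```text
t: 2.12
ee_pos: [0.4987, -0.0031, 0.3309]
tcp_rot: [[-0.996, -0.085, -0.0], [-0.085, 0.996, -0.0], [0.0, -0.0, -1.0]]
wrist_force: [0.4, 0.5, 0.1]
opening: 0.0851
gripper_force: 0.0
```

View pics/w12.png

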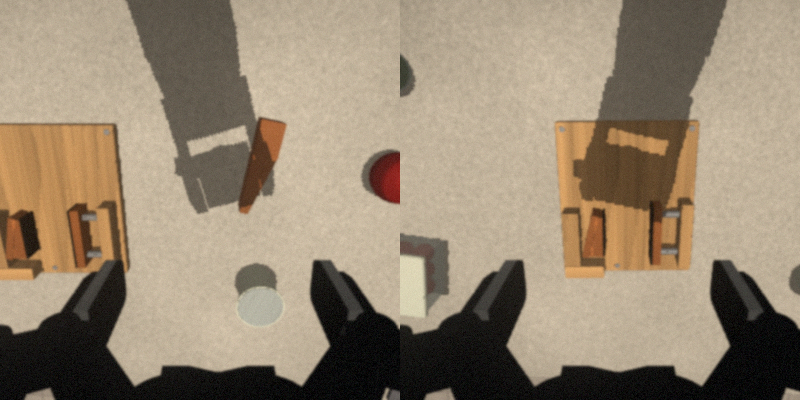

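The left half of the picture shows the wedge, with its butt at the top (272,120) and nose at (243,212), and the yoghurt at (260,305). The right half shows the board with near corners at (555,122) and (697,121). I'll zoom in on the clamp for precise points and mask the wedge.

```bash
python3 - <<'E'
from h import *
import pickle
np.set_printoptions(precision=4,suppress=True)
c=pickle.load(open("w2.pkl","rb"))
a=cv2.convertScaleAbs(c["im"][110:285,250:405],alpha=2.2); cv2.imwrite("pics/w2crop.png",cv2.resize(a,None,fx=3.4,fy=3.4,interpolation=cv2.INTER_CUBIC))
w=pickle.load(open("w1.pkl","rb"));hsv=cv2.cvtColor(w["im"],cv2.COLOR_BGR2HSV)
m=cv2.inRange(hsv,(0,120,0),(20,255,255));m[:,:320]=0;m[:,400:]=0;m[:100]=0;m[230:]=0
k=max(cv2.findContours(m,0,1)[0],key=cv2.contourArea);q=cv2.approxPolyDP(k,2.5,True)[:,0]
print(cv2.contourArea(k),[(tuple(p),onz(w,*p,.036)[:2].round(4)) for p in q])
print("cam",w["o"],c["o"])
h2=cv2.cvtColor(c["im"],cv2.COLOR_BGR2HSV);m=cv2.inRange(h2,(0,100,0),(25,255,255))
vs=np.arange(130,195,5);L=[np.where(m[v,240:420])[0][[0,-1]]+240 for v in vs];
for i in(0,1):
  print(np.polyfit(*np.array([onz(c,l[i]+(i-.5),v,.018)[:2] for l,v in zip(L,vs)]).T,1))
us=np.arange(265,390,15);print([(np.where(m[80:200,u])[0][0]+80) for u in us])
E
```

```text
1920.5 [((np.int32(383), np.int32(123)), array([0.426, 0.335])), ((np.int32(361), np.int32(118)), array([0.4223, 0.3053])), ((np.int32(358), np.int32(122)), array([0.4278, 0.302 ])), ((np.int32(340), np.int32(196)), array([0.5323, 0.2905])), ((np.int32(342), np.int32(212)), array([0.5562, 0.2963])), ((np.int32(347), np.int32(212)), array([0.5555, 0.3034])), ((np.int32(377), np.int32(157)), array([0.4717, 0.3341])), ((np.int32(385), np.int32(127)), array([0.4308, 0.3384]))]
cam [0.3863 0.2451 0.4728] [ 0.4146 -0.0096  0.4729]
[ 0.0962 -0.138 ]
[0.0948 0.0614]
[np.int64(122), np.int64(121), np.int64(121), np.int64(120), np.int64(121), np.int64(120), np.int64(120), np.int64(120), np.int64(120)]
```

View pics/w2crop.png

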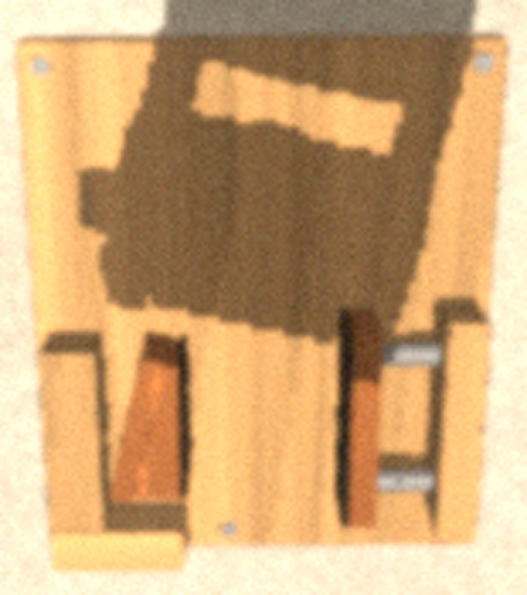

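```bash
python3 - <<'E'
from h import *
import pickle
np.set_printoptions(precision=4,suppress=True)
c=pickle.load(open("w2.pkl","rb"))
f=lambda x,y:(250+(x-1.2)/3.4,110+(y-1.2)/3.4)
n,cs=np.sin(.0955),np.cos(.0955)
for name,p,z,xc,yc in [("nearedge z0",(250,37),0,-120,np.nan),("nearedge",(250,42),.018,-120,np.nan),("fence near",(352,380),.051,-5,49),("fence far",(347,526),.051,85,49),("jaw near R",(181,360),.051,5,-19),("jaw far R",(184,498),.051,70,-19),("stop near",(150,534),.046,90,np.nan),("stop far",(150,570),.046,110,np.nan),("rail near R",(99,352),.051,5,-55),("stop farR",(186,568),.046,110,-20)]:
    X=onz(c,*f(*p),z); x=cs*X[0]+n*X[1];y=-n*X[0]+cs*X[1]
    print(name,X[:2],"xc0",x-xc/1e3,"yc0",y-yc/1e3)
E
python3 -c "
from h import *
rel([0.46,-0.26,0.26],0.0955)
for n in('scene','side'):
  c=cam(n)
  hsv=cv2.cvtColor(c['im'],cv2.COLOR_BGR2HSV)
  print(n, hsv[213,165:175,:][::3] if n=='scene' else hsv[304,300:328][::5])
  g=hsv[185:250,135:205] if n=='scene' else hsv[275:350,285:340]
  b=np.median(g[:5].reshape(-1,3),0);print(b)
"
```

```text
nearedge z0 [0.4625 0.0018] xc0 0.5805794803942325 yc0 nan
nearedge [0.4627 0.0016] xc0 0.5806973850896111 yc0 nan
fence near [0.5922 0.0552] xc0 0.5997673304400339 yc0 -0.0505090677973781
fence far [0.6607 0.0613] xc0 0.5785606219266898 yc0 -0.05097586288890649
jaw near R [ 0.5893 -0.0159] xc0 0.5801230667471767 yc0 -0.053032267852489656
jaw far R [ 0.6531 -0.0101] xc0 0.5791496961638067 yc0 -0.05335605226768354
stop near [ 0.675  -0.0238] xc0 0.5796910839523483 yc0 nan
stop far [ 0.6933 -0.0227] xc0 0.5780022180163814 yc0 nan
rail near R [ 0.5887 -0.0497] xc0 0.5762422269025114 yc0 -0.0505765349613975
stop farR [ 0.6909 -0.0067] xc0 0.5771325528454301 yc0 -0.05259657937821083
shift [ 0.0608 -0.2542  0.071 ] turn [ 0.0002 -0.0001 -0.0088] tcp [ 0.4985 -0.0015  0.331 ]
scene [[ 22  45 171]
 [ 24  42 171]
 [ 23  43 172]
 [ 23  43 171]]
[ 17.  49. 148.]
side [[ 26  30 169]
 [ 26  31 171]
 [ 26  31 171]
 [ 25  33 172]
 [ 26  31 171]
 [ 26  31 171]]
[ 19.  35. 151.]
```

```bash
python3 -m inch '0.01 -0.04 0 0 0 0;0.02 -0.08 0.01 0 0 0;0.03 -0.12 0.02 0 0 0;0.04 -0.155 0.03 0 0 0;0.05 -0.19 0.04 0 0 0' >/dev/null&& python3 -m inch '0.01 -0.03 0.01 0 0 -0.009;0.01 -0.064 0.03 0 0 -0.009;0.01 -0.064 0.03 0 0 -0.009;0.01 -0.064 0.03 0 0 -0.009' && python3 -c "
from h import *
import pickle
c=cam('wrist');pickle.dump(c,open('w3.pkl','wb'));
cv2.imwrite('pics/w3.png',cv2.convertScaleAbs(c['im'],alpha=1.6))"
```

```text
t: 3.02
ee_pos: [0.4623, -0.2587, 0.26]
tcp_rot: [[-0.995, -0.099, -0.002], [-0.099, 0.995, 0.002], [0.002, 0.002, -1.0]]
wrist_force: [0.3, 0.6, 0.2]
opening: 0.0852
gripper_force: 0.0
```

View pics/w3.png

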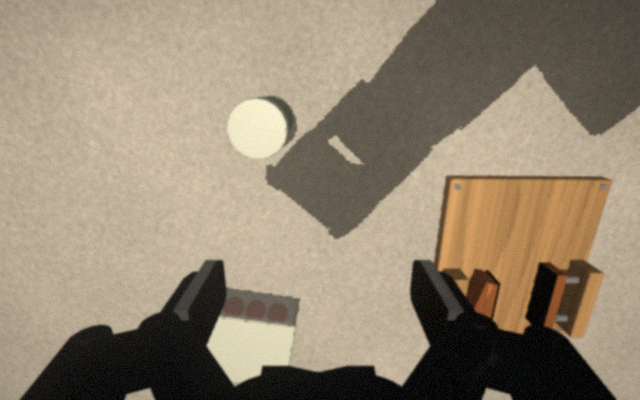

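The jar lid is the disc at (257,128), about 60 px across. The tub corner is near (298,300), clear of the jar.

```bash
python3 - <<'E'
from h import *
import pickle
np.set_printoptions(precision=4,suppress=True)
c=pickle.load(open("w3.pkl","rb"))
m=cv2.inRange(c["im"],(100,100,100),(255,255,255));m=cv2.inRange(cv2.cvtColor(c["im"],cv2.COLOR_BGR2HSV),(20,0,125),(45,60,255));m[200:]=0;m[:80]=0;m[:,:200]=0;m[:,310:]=0
m=cv2.morphologyEx(m,cv2.MORPH_OPEN,np.ones((5,5)))
k=max(cv2.findContours(m,0,1)[0],key=cv2.contourArea);e=cv2.fitEllipse(k);print(e)
X=onz(c,*e[0],.1);print("jar",X, "diam",e[1][0]/c["f"]*np.linalg.norm(X-c["o"]), "cylR",np.linalg.norm(X[:2]))
rel([X[0],X[1],.16],.0955)
t=onz(c,298,300,.066);print("tubcorner",t)
E
```

```text
((256.0245361328125, 128.52711486816406), (57.13102340698242, 60.849849700927734), 142.59288024902344)
jar [ 0.4218 -0.3188  0.1   ] diam 0.054287626358944296 cylR 0.5286679507837
shift [ 0.0466 -0.0565  0.1008] turn [ 0.001  -0.0006  0.0054] tcp [ 0.4625 -0.2579  0.2608]
tubcorner [ 0.6288 -0.2657  0.066 ]
```

```bash
python3 -m inch '0.015 -0.02 0.03 0 0 0;0.03 -0.04 0.06 0 0 0.005;0.0465 -0.0565 0.09 0 0 0.005;0.0465 -0.0565 0.1 0 0 0.005;0.0465 -0.0565 0.1 0 0 0.005'  && python3 -m inch '0 0 0.03 0 0 0;0 0 0.06 0 0 0;0 0 0.09 0 0 0;0 0 0.11 0 0 0;0 0 0.11 0 0 0' && python3 -m inch '0 0 0 0 0 0;0 0 0 0 0 0;0 0 0 0 0 0;0 0 0 0 0 0;0 0 0 0 0 0' -1 && python3 -m inch '0 0 0 0 0 0;0 0 0 0 0 0;0 0 0 0 0 0'
```

```text
t: 3.48
ee_pos: [0.4214, -0.3184, 0.1596]
tcp_rot: [[-0.995, -0.096, -0.002], [-0.096, 0.995, 0.003], [0.002, 0.003, -1.0]]
wrist_force: [0.8, 0.2, 0.9]
opening: 0.0854
gripper_force: 0.0
t: 3.9
ee_pos: [0.4223, -0.3178, 0.0496]
tcp_rot: [[-0.995, -0.098, -0.002], [-0.098, 0.995, 0.002], [0.002, 0.002, -1.0]]
wrist_force: [-0.2, 0.7, 0.1]
opening: 0.0854
gripper_force: 0.0
t: 4.32
ee_pos: [0.4227, -0.3199, 0.0534]
tcp_rot: [[-0.995, -0.096, 0.003], [-0.096, 0.995, -0.002], [-0.002, -0.002, -1.0]]
wrist_force: [1.0, 4.6, 7.1]
opening: 0.0547
gripper_force: 61.8
t: 4.57
ee_pos: [0.4227, -0.3199, 0.0534]
tcp_rot: [[-0.995, -0.096, 0.003], [-0.096, 0.995, -0.002], [-0.003, -0.002, -1.0]]
wrist_force: [1.9, 4.3, 6.6]
opening: 0.0551
gripper_force: 61.8
```

```bash
python3 -m inch '0 0 -0.03 0 0 0;0 0 -0.06 0 0 0;0 0 -0.1 0 0 0;0 0 -0.14 0 0 0;0 0 -0.14 0 0 0' && python3 -c "
from h import *
import pickle
np.set_printoptions(precision=4,suppress=True)
s=manip.state();c=cam('wrist');pickle.dump(c,open('w4.pkl','wb'))
hsv=cv2.cvtColor(c['im'],cv2.COLOR_BGR2HSV)
u,v=proj(c,np.array(s['ee_pos'])+[0,0,.047]);print('lid centre expected',u,v,hsv[int(v),int(u)])
cv2.imwrite('pics/w4.png',cv2.convertScaleAbs(c['im'],alpha=1.6))
rel([.62,.0232,.22],.0955)"
```

```text
t: 4.98
ee_pos: [0.4236, -0.3213, 0.1994]
tcp_rot: [[-0.995, -0.096, 0.009], [-0.096, 0.995, -0.009], [-0.008, -0.009, -1.0]]
wrist_force: [1.2, -1.3, -3.2]
opening: 0.0546
gripper_force: 66.5
lid centre expected 314.97297659143845 333.0532612634047 [28 39 79]
shift [-0.2295  0.323  -0.0249] turn [-0.0066  0.0058  0.0009] tcp [ 0.4228 -0.3205  0.1959]
```

View pics/w4.png

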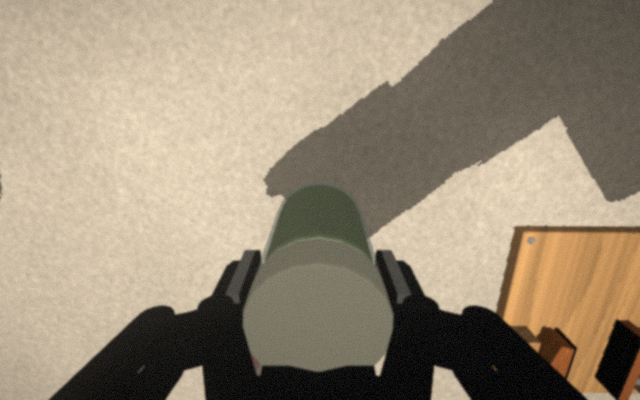

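The jar is upright in the grip. The lid spans u 243 to 394 and its robot-side edge is at v=263.

```bash
python3 - <<'E'
from h import *
np.set_printoptions(precision=4,suppress=True)
s=manip.state();c=cam('wrist');R=np.array(s['tcp_rot']);p=np.array(s['ee_pos'])
for z in(.04,.0466):
    L=c['A'];D=onz(c,319,263,p[2]+z)-p;print('near lid edge in tool',R.T@D)
    a=onz(c,243,318,p[2]+z)-p;b=onz(c,394,318,p[2]+z)-p;print(R.T@a,R.T@b)
rel([.62,.0232,.22],.0955)
E
```

```text
near lid edge in tool [ 0.0243  0.001  -0.0401]
[ 0.0003 -0.0279 -0.0398] [ 0.0006  0.0294 -0.0402]
near lid edge in tool [ 0.0282  0.001  -0.0468]
[ 0.0058 -0.026  -0.0465] [ 0.006   0.0276 -0.0468]
shift [-0.2302  0.3223 -0.027 ] turn [-0.0034  0.003   0.0008] tcp [ 0.4219 -0.3198  0.1934]
```

```bash
python3 -m inch '-0.02 0.03 0 0 0 0;-0.045 0.06 0 0 0 0;-0.065 0.09 0 0 0 0;-0.09 0.125 0 0 0 0;-0.115 0.16 -0.005 0 0 0' >/dev/null&& python3 -m inch '-0.02 0.03 0 0 0 0;-0.045 0.06 0 0 0 0;-0.065 0.09 0 0 0 0;-0.09 0.125 0 0 0 0;-0.11 0.15 -0.005 0 0 0'  >/dev/null && python3 -m inch '-0.002 0.004 0 0 0 0;-0.005 0.01 0 0 0 0;-0.005 0.0115 0 0 0 0;-0.005 0.0115 0 0 0 0;-0.005 0.0115 0 0 0 0' && python3 -c "
from h import *
import pickle
c=cam('wrist');pickle.dump(c,open('w5.pkl','wb'))
cv2.imwrite('pics/w5.png',cv2.convertScaleAbs(c['im'],alpha=1.7))
rel([.62,.0225,.0734],.0955)"
```

```text
t: 6.33
ee_pos: [0.6176, 0.0189, 0.2003]
tcp_rot: [[-0.995, -0.095, -0.001], [-0.095, 0.995, 0.0], [0.001, 0.0, -1.0]]
wrist_force: [-0.5, -1.0, -3.6]
opening: 0.0551
gripper_force: 66.1
shift [-0.0027  0.0035  0.1272] turn [ 0.0001 -0.0006 -0.0006] tcp [0.6177 0.0187 0.2006]
```

View pics/w5.png

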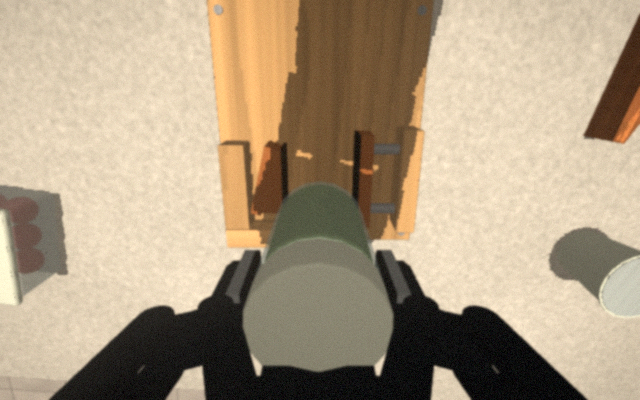

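The jar is held over the slot. The near corner of the fence face is at about (357,132) and the jaw's rubber face at about (287,145). I'll check the lateral midline from these.

```bash
python3 - <<'E'
from h import *
import pickle
np.set_printoptions(precision=4,suppress=True)
c=pickle.load(open("w5.pkl","rb"));n,cs=np.sin(.0955),np.cos(.0955)
g=cv2.cvtColor(c["im"],cv2.COLOR_BGR2HSV)
for v in(155,165,175): print(v,[tuple(map(int,g[v,u])) for u in range(272,294,2)],'|',[tuple(map(int,g[v,u])) for u in range(348,366,2)])
for nm,p,z in [("fence",(357,132),.051),("fence",(360,175),.051),("jaw",(281,144),.051),("jaw",(281,170),.051),("Ledge",(215,80),.018),("Redge",(429.5,80),.018)]:
    X=onz(c,*p,z);print(nm,cs*X[0]+n*X[1],-n*X[0]+cs*X[1])
E
```

```text
155 [(12, 160, 62), (11, 176, 58), (13, 174, 60), (11, 158, 63), (11, 164, 42), (19, 112, 25), (11, 102, 20), (13, 96, 37), (15, 141, 65), (14, 147, 66), (16, 136, 71)] | [(16, 135, 66), (15, 143, 66), (15, 125, 61), (13, 109, 28), (4, 149, 12), (26, 128, 14), (12, 163, 39), (11, 168, 56), (11, 162, 60)]
165 [(13, 166, 60), (12, 164, 59), (13, 174, 60), (13, 167, 58), (13, 155, 46), (15, 128, 28), (17, 85, 21), (13, 132, 27), (16, 149, 58), (15, 145, 67), (15, 129, 75)] | [(16, 142, 88), (15, 131, 99), (14, 148, 76), (19, 104, 27), (0, 45, 17), (17, 78, 23), (14, 164, 45), (11, 178, 56), (13, 166, 57)]
175 [(12, 169, 59), (12, 171, 58), (11, 166, 57), (12, 162, 60), (13, 161, 54), (13, 122, 25), (20, 96, 16), (11, 127, 22), (14, 123, 56), (16, 135, 68), (15, 139, 68)] | [(15, 142, 63), (16, 143, 68), (13, 125, 49), (9, 105, 17), (13, 119, 15), (11, 122, 23), (13, 183, 46), (12, 170, 54), (11, 163, 58)]
fence 0.572080127429723 -0.004820708152181656
fence 0.6114779751599826 -0.0005421736520932613
jaw 0.5826927512820013 -0.07255134065552592
jaw 0.606675115889977 -0.07344124504649631
Ledge 0.5281500739474362 -0.1360111610923248
Redge 0.5282886451821626 0.06528950496496959
```

```bash
python3 -m inch '-0.001 0.0033 0.01 0 0 0;-0.001 0.0033 0.03 0 0 0;-0.001 0.0033 0.06 0 0 0;-0.001 0.0033 0.075 0 0 0;-0.001 0.0033 0.075 0 0 0' && python3 -m inch '0 0 0.01 0 0 0;0 0 0.02 0 0 0;0 0 0.03 0 0 0;0 0 0.04 0 0 0;0 0 0.05 0 0 0' && python3 -m inch '0 0 0 0 0 0;0 0 0 0 0 0;0 0 0 0 0 0'
```

```text
t: 6.8
ee_pos: [0.617, 0.0228, 0.1219]
tcp_rot: [[-0.995, -0.095, -0.006], [-0.095, 0.995, 0.0], [0.006, 0.001, -1.0]]
wrist_force: [0.1, 0.1, -4.7]
opening: 0.055
gripper_force: 66.1
t: 7.22
ee_pos: [0.619, 0.0231, 0.0751]
tcp_rot: [[-0.995, -0.096, 0.001], [-0.096, 0.995, 0.0], [-0.001, -0.0, -1.0]]
wrist_force: [0.1, -0.6, -4.2]
opening: 0.055
gripper_force: 66.1
t: 7.47
ee_pos: [0.6191, 0.0231, 0.076]
tcp_rot: [[-0.995, -0.096, 0.0], [-0.096, 0.995, 0.0], [-0.0, 0.0, -1.0]]
wrist_force: [0.4, 0.9, -3.6]
opening: 0.055
gripper_force: 66.1
```

```bash
python3 -m inch '0 0 0.002 0 0 0;0 0 0.003 0 0 0;0 0 0.004 0 0 0;0 0 0.004 0 0 0' | egrep "ee_pos|force" && python3 -m inch '0 0 0.0005 0 0 0;0 0 0.001 0 0 0;0 0 0.001 0 0 0' | egrep "ee_pos|force"
```

```text
ee_pos: [0.6189, 0.0231, 0.0718]
wrist_force: [-0.5, -0.4, -3.9]
gripper_force: 66.1
ee_pos: [0.6191, 0.0232, 0.0715]
wrist_force: [-2.0, 0.6, 3.4]
gripper_force: 67.1
```

```bash
python3 -m inch '0 0 0 0 0 0;0 0 0 0 0 0;0 0 0 0 0 0;0 0 0 0 0 0;0 0 0 0 0 0' 1 | egrep "ee_pos|force|open" && python3 -m inch '0 0 -0.02 0 0 0;0 0 -0.05 0 0 0;0 0 -0.09 0 0 0;0 0 -0.13 0 0 0;0 0 -0.16 0 0 0' | egrep "ee_pos|force|open" && python3 - <<'E'
from h import *
import pickle
np.set_printoptions(precision=4,suppress=True)
c=cam('wrist');pickle.dump(c,open('w6.pkl','wb'))
m=cv2.inRange(cv2.cvtColor(c["im"],cv2.COLOR_BGR2HSV),(20,0,115),(45,60,255));m[:,:230]=0;m[:,410:]=0
m=cv2.morphologyEx(m,cv2.MORPH_OPEN,np.ones((5,5)))
k=max(cv2.findContours(m,0,1)[0],key=cv2.contourArea);e=cv2.fitEllipse(k);print(e)
n,cs=np.sin(.0955),np.cos(.0955);X=onz(c,*e[0],.118);print("jar",X,cs*X[0]+n*X[1]-.579,-n*X[0]+cs*X[1]+.052)
w=pickle.load(open("w1.pkl","rb"))
rel([.458,.321,.15],-.115)
E
```

```text
ee_pos: [0.6189, 0.0231, 0.0708]
wrist_force: [0.1, -0.4, -0.5]
opening: 0.0853
gripper_force: 0.0
ee_pos: [0.6192, 0.0231, 0.2341]
wrist_force: [0.4, -0.2, -0.4]
opening: 0.0853
gripper_force: 0.0
((321.6053466796875, 163.92010498046875), (9.214590072631836, 38.256710052490234), 95.45198822021484)
jar [0.5959 0.0245 0.118 ] 0.01650616270433458 0.01953017836529298
shift [0.1343 0.3123 0.0876] turn [-0.0005  0.01    0.2113] tcp [0.6209 0.0231 0.2394]
```

```bash
python3 -m inch '0.015 0.035 0 0 0 0;0.03 0.07 0 0 0 0;0.045 0.105 0 0 0 0;0.06 0.14 0 0 0 0;0.077 0.175 0 0 0 0' >/dev/null && python3 -m inch '0.015 0.035 0.02 0 0 0;0.03 0.07 0.03 0 0 0;0.045 0.105 0.04 0 0 0;0.065 0.14 0.05 0 0 0;0.065 0.14 0.05 0 0 0' >/dev/null && python3 -m inch '0 0 0 0 0 0.1;0 0 0.01 0 0 0.2;0 0 0.01 0 0 0.208;0 0 0.01 0 0 0.208' && python3 - <<'E'
from h import *
import pickle
np.set_printoptions(precision=4,suppress=True)
s=manip.state();c=cam('wrist');pickle.dump(c,open('w7.pkl','wb'))
print('cam',c['o'],'wedge origin top px',proj(c,[.45,.323,.036]))
sc=cam('scene');cv2.imwrite('pics/w7.png',cv2.convertScaleAbs(np.hstack([c['im'][:,150:490],cv2.resize(sc['im'][170:270,240:360],None,fx=4,fy=4,interpolation=cv2.INTER_CUBIC)[:400,:460]]),alpha=1.7))
rel([.45,.323,.15],-.112)
E
```

```text
t: 10.1
ee_pos: [0.4472, 0.3228, 0.1705]
tcp_rot: [[-0.994, 0.109, -0.001], [0.109, 0.994, -0.0], [0.001, -0.001, -1.0]]
wrist_force: [0.3, -0.3, -0.3]
opening: 0.0855
gripper_force: 0.0
cam [0.3634 0.3326 0.3125] wedge origin top px (np.float64(318.0813069622667), np.float64(187.99340464552736))
shift [-0.0024  0.0004  0.021 ] turn [0.0002 0.0002 0.0028] tcp [0.4475 0.3228 0.171 ]
```

View pics/w7.png

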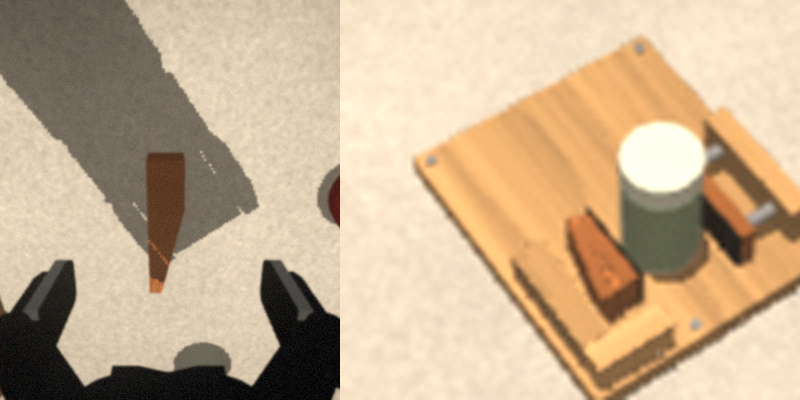

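The jar stands upright between jaw and fence. In the wrist view the wedge butt's top edge runs from (297,159) to (334,159) in full-image pixels, the shank ends at v≈210 and the nose is at about (300–312,292).

```bash
python3 - <<'E'
from h import *
import pickle
np.set_printoptions(precision=4,suppress=True)
c=pickle.load(open("w7.pkl","rb"))
hsv=cv2.cvtColor(c['im'],cv2.COLOR_BGR2HSV);m=cv2.inRange(hsv,(0,100,0),(25,255,255));m[:,:280]=0;m[:,350:]=0;m[:140]=0;m[300:]=0
for v in(165,180,195,205,230,250,270,285): print(v,np.where(m[v])[0][[0,-1]],end=' ')
print([int(x) for x in hsv[148:166,315,2]],np.where(m[:,305])[0][-1])
P=[];
for v in(165,180,195,205):
    l,r=np.where(m[v])[0][[0,-1]];P.append((onz(c,l-.5,v,.036)[:2],onz(c,r+.5,v,.036)[:2]))
P=np.array(P);print(P)
print(onz(c,315,159.5,.036),onz(c,306,292,.036))
E
```

```text
165 [296 334] 180 [297 334] 195 [297 333] 205 [298 333] 230 [298 328] 250 [299 322] 270 [300 316] 285 [300 313] [74, 71, 70, 68, 63, 51, 48, 44, 49, 48, 46, 52, 50, 53, 50, 54, 53, 54] 292
[[[0.427  0.3058]
  [0.4307 0.3395]]

 [[0.4406 0.3049]
  [0.4442 0.3382]]

 [[0.4544 0.3031]
  [0.4581 0.336 ]]

 [[0.464  0.3027]
  [0.4676 0.3351]]]
[0.4241 0.3232 0.036 ] [0.5568 0.2991 0.036 ]
```

```bash
python3 -m inch '0 -0.002 0.03 0 0 0;0.001 -0.002 0.07 0 0 0;0.001 -0.002 0.11 0 0 0;0.001 -0.002 0.14 0 0 0;0.001 -0.002 0.152 0 0 0' | egrep "ee_pos|force|open" && python3 -m inch '0 0 0.005 0 0 0;0 0 0.01 0 0 0;0 0 0.01 0 0 0' | egrep "ee_pos|force|open" && python3 -m inch '0 0 0 0 0 0;0 0 0 0 0 0;0 0 0 0 0 0;0 0 0 0 0 0;0 0 0 0 0 0' -1 | egrep "ee_pos|force|open" && python3 -m inch '0 0 0 0 0 0;0 0 0 0 0 0;0 0 0 0 0 0;0 0 0 0 0 0' && python3 -c "
from h import *
rel([.5,.2,.15],.0955)"
```

```text
ee_pos: [0.4451, 0.3202, 0.0154]
wrist_force: [-0.5, 0.2, -0.2]
opening: 0.0854
gripper_force: 0.0
ee_pos: [0.4464, 0.3212, 0.009]
wrist_force: [-0.4, -0.2, 0.7]
opening: 0.0854
gripper_force: 0.0
ee_pos: [0.4464, 0.3214, 0.0097]
wrist_force: [-1.0, -0.8, 7.1]
opening: 0.0332
gripper_force: 60.2
t: 11.62
ee_pos: [0.4464, 0.3214, 0.0097]
tcp_rot: [[-0.994, 0.111, 0.001], [0.111, 0.994, 0.001], [-0.001, 0.001, -1.0]]
wrist_force: [-0.6, -0.5, 8.0]
opening: 0.0331
gripper_force: 60.5
shift [-0.067  -0.1145 -0.1404] turn [ 0.0007  0.0011 -0.2072] tcp [0.4464 0.3214 0.0097]
```

```bash
python3 -m inch '0 0 -0.02 0 0 0;0 0 -0.05 0 0 0;0 0 -0.08 0 0 -0.07;0 0 -0.11 0 0 -0.14;0 0 -0.125 0 0 -0.207' | egrep "ee_pos|force|open" && python3 -m inch '0 0 0 0 0 0;0 0 0 0 0 0'  && python3 -c "
from h import *
rel([.4648,-.0441,.13],.0955)"
```

```text
ee_pos: [0.4466, 0.3216, 0.1372]
wrist_force: [-0.7, -0.1, -1.0]
opening: 0.033
gripper_force: 60.1
t: 12.2
ee_pos: [0.446, 0.3212, 0.1343]
tcp_rot: [[-0.996, -0.094, 0.001], [-0.094, 0.996, 0.001], [-0.001, 0.001, -1.0]]
wrist_force: [-0.0, 0.6, -1.5]
opening: 0.0333
gripper_force: 60.1
shift [ 0.0156 -0.3654  0.0041] turn [ 0.0007  0.0014 -0.0017] tcp [0.446  0.3212 0.1343]
```

```bash
python3 -m inch '0 -0.03 0 0 0 0;0 -0.07 0 0 0 0;0.005 -0.11 0 0 0 0;0.005 -0.15 0 0 0 0;0.0075 -0.19 0 0 0 0' >/dev/null && python3 -m inch '0 -0.04 0 0 0 0;0 -0.08 0 0 0 0;0.004 -0.12 0 0 0 0;0.008 -0.15 0 0 0 0;0.008 -0.1755 0 0 0 0' >/dev/null && python3 -m inch '0 0 0.03 0 0 0;0 0 0.05 0 0 0;0 0 0.07 0 0 0;0 0 0.07 0 0 0;0 0 0.07 0 0 0' && python3 - <<'E'
from h import *
import pickle
c=cam('wrist');pickle.dump(c,open('w8.pkl','wb'))
cv2.imwrite('pics/w8.png',cv2.resize(cv2.convertScaleAbs(c['im'][200:400,200:440],alpha=2),None,fx=3,fy=3,interpolation=cv2.INTER_CUBIC))
rel([.4648,-.0441,.04],.0955)
E
```

```text
t: 13.45
ee_pos: [0.4645, -0.044, 0.0625]
tcp_rot: [[-0.996, -0.094, -0.004], [-0.094, 0.996, 0.001], [0.004, 0.001, -1.0]]
wrist_force: [-0.4, 0.3, -1.2]
opening: 0.0333
gripper_force: 60.1
shift [ 0.0003 -0.0001  0.0235] turn [ 0.0007 -0.0017 -0.001 ] tcp [ 0.4651 -0.044   0.0635]
```

View pics/w8.png

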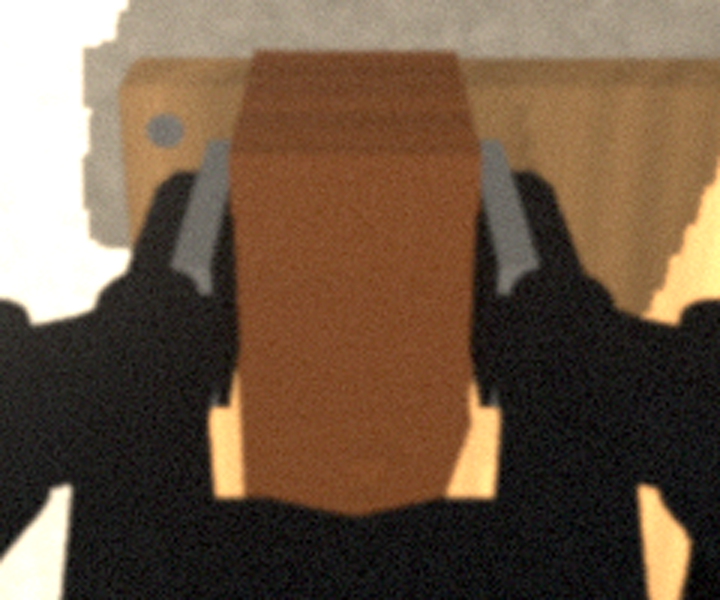

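The wedge is level in the grip. Its butt's top edge is at full-image v≈250.5, u 277 to 360. The left edge of the board runs from (241,228) to (243.5,270). The gripper hides the nose, so I'll get the wedge-to-board offset from these points.

```bash
python3 - <<'E'
from h import *
import pickle
np.set_printoptions(precision=4,suppress=True)
c=pickle.load(open("w8.pkl","rb"));n,cs=np.sin(.0955),np.cos(.0955)
rt=lambda X:np.array([cs*X[0]+n*X[1],-n*X[0]+cs*X[1]])
f=lambda x,y:(200+(x-1)/3,200+(y-1)/3)
s=manip.state();print("tcp",rt(s["ee_pos"]))
z=.0635-.0097+.036
for nm,p,zz in [("buttL",(231,152),z),("buttR",(480,152),z),("sideL330",(240,330),z),("sideR330",(473,330),z),("boardL85",(121,95),.018),("boardL200",(129,200),.018),("boardnear top",(200,85),.018),("near bottom",(200,62),.0)]: print(nm,rt(onz(c,*f(*p),zz)))
sc=cam("scene")
# rail inner-near corner and predictions in scene
for nm,x,y,z in [("wedge nose top -y",-.008,-.0545,.09),("rail near inner top",.005,-.055,.052)]:
    X=[cs*(.579+x)-n*(-.0513+y),n*(.579+x)+cs*(-.0513+y),z];print(nm,proj(sc,X))
E
```

```text
tcp [ 0.4588 -0.0881]
buttL [ 0.4359 -0.1037]
buttR [ 0.436 -0.071]
sideL330 [ 0.4639 -0.1037]
sideR330 [ 0.464  -0.0709]
boardL85 [ 0.4609 -0.1363]
boardL200 [ 0.486  -0.1366]
boardnear top [ 0.4587 -0.1197]
near bottom [ 0.4611 -0.1225]
wedge nose top -y (np.float64(286.4805807223293), np.float64(215.3154375244186))
rail near inner top (np.float64(289.7655548485737), np.float64(226.89109743569543))
```

```bash
python3 -m inch '0 -0.001 0.01 0 0.002 0;0 -0.001 0.02 0 0.002 0;0 -0.001 0.028 0 0.002 0;0 -0.001 0.032 0 0.002 0;0 -0.001 0.032 0 0.002 0' | egrep "ee_pos|force|open" && python3 -m inch '0 0 0 0 0 0;-0.005 0 0 0 0 0;-0.01 0 0 0 0 0;-0.015 0 0 0 0 0;-0.015 0 0 0 0 0'
```

```text
ee_pos: [0.4653, -0.0451, 0.0311]
wrist_force: [0.2, 0.0, -2.0]
opening: 0.0334
gripper_force: 60.1
t: 14.38
ee_pos: [0.4819, -0.0438, 0.032]
tcp_rot: [[-0.995, -0.095, -0.0], [-0.095, 0.995, -0.001], [0.0, -0.001, -1.0]]
wrist_force: [-0.6, -0.2, -0.4]
opening: 0.0331
gripper_force: 60.1
```

```bash
python3 -m inch '-0.005 0 0 0 0 0;-0.01 0 0 0 0 0;-0.015 0 0 0 0 0;-0.015 0 0 0 0 0' | egrep "ee_pos|force|open" && python3 -m inch '0 0 0.001 0 0 0;0 0 0.002 0 0 0;0 0 0.002 0 0 0;0 0 0.002 0 0 0'  | egrep "ee_pos|force|open"
```

```text
ee_pos: [0.4965, -0.0423, 0.0318]
wrist_force: [0.6, -0.2, -1.9]
opening: 0.0331
gripper_force: 60.1
ee_pos: [0.4951, -0.0423, 0.0296]
wrist_force: [-0.2, 0.5, -2.4]
opening: 0.0331
gripper_force: 60.1
```

```bash
python3 -m inch '0 0 0.001 0 0 0;0 0 0.001 0 0 0;0 0 0.001 0 0 0' | egrep "ee_pos|wrist" && python3 -m inch '0 0 0.001 0 0 0;0 0 0.001 0 0 0;0 0 0.001 0 0 0' | egrep "ee_pos|wrist"
```

```text
ee_pos: [0.4953, -0.0423, 0.0287]
wrist_force: [0.4, 0.2, -0.7]
ee_pos: [0.4954, -0.0423, 0.0278]
wrist_force: [-0.3, -0.1, 0.1]
```

```bash
python3 -m inch '0 0 0.0007 0 0 0;0 0 0.0007 0 0 0;0 0 0.0007 0 0 0' | egrep "ee_pos|wrist" && python3 -m inch '0 0 0 0 0 0;0 0 0 0 0 0;0 0 0 0 0 0;0 0 0 0 0 0;0 0 0 0 0 0' 1 | egrep "ee_pos|force|open" && python3 -m inch '0 0 -0.03 0 0 0;0 0 -0.07 0 0 0;0 0 -0.11 0 0 0;0 0 -0.15 0 0 0;0 0 -0.19 0 0 0' | egrep "ee_pos|force|open" && python3 - <<'E'
from h import *
import pickle
np.set_printoptions(precision=4,suppress=True)
n,cs=np.sin(.0955),np.cos(.0955)
rt=lambda X:np.array([cs*X[0]+n*X[1],-n*X[0]+cs*X[1]])
c=cam('wrist');pickle.dump(c,open('w9.pkl','wb'))
hsv=cv2.cvtColor(c['im'],cv2.COLOR_BGR2HSV);m=cv2.inRange(hsv,(3,150,15),(13,255,255));m=cv2.morphologyEx(m,cv2.MORPH_OPEN,np.ones((3,3)))
nn,l,st,ce=cv2.connectedComponentsWithStats(m)
for i in range(1,nn):
    if st[i,4]>150: print(st[i],ce[i])
w=lambda x,y,z:proj(c,[cs*(.579+x)-n*(-.0515+y),n*(.579+x)+cs*(-.0515+y),z])
for p in [(-.115,-.054,.054),(-.115,-.02,.054),(-.07,-.02,.054),(-.07,-.054,.054),(.02,-.054,.054),(.02,-.042,.054),(.005,-.055,.052)]: print(p,np.round(w(*p),1))
print("d",np.round(rt(manip.state()['ee_pos']),4))
E
```

```text
ee_pos: [0.4954, -0.0423, 0.0276]
wrist_force: [-2.2, 0.7, 10.8]
ee_pos: [0.4953, -0.0423, 0.0269]
wrist_force: [1.5, 0.1, 0.6]
opening: 0.0855
gripper_force: 0.0
ee_pos: [0.4952, -0.0421, 0.219]
wrist_force: [0.8, -0.3, 0.1]
opening: 0.0858
gripper_force: 0.0
[311 150  24  31 421] [324.7957 165.0546]
[ 302  182   32  130 2679] [316.3613 252.941 ]
[396 247  15  64 585] [402.559  276.4803]
(-0.115, -0.054, 0.054) [300.1 150.7]
(-0.115, -0.02, 0.054) [335.8 150.7]
(-0.07, -0.02, 0.054) [335.  195.5]
(-0.07, -0.054, 0.054) [300.9 195.5]
(0.02, -0.054, 0.054) [302.3 274.1]
(0.02, -0.042, 0.054) [313.4 274.1]
(0.005, -0.055, 0.052) [301.3 261. ]
d [ 0.4914 -0.0898]
```

```bash
python3 -m inch '0.02 0 0 0 0 0;0.04 0 0 0 0 0;0.058 0 0 0 0 0;0.058 0.0005 0 0 0 0;0.058 0.0005 0 0 0 0' -1 | egrep "ee_pos|force|open" && python3 -m inch '0 0 0.04 0 0 0;0 0 0.08 0 0 0;0 0 0.12 0 0 0;0 0 0.155 0 0 0;0 0 0.155 0 0 0' | egrep "ee_pos|force|open" && python3 - <<'E'
from h import *
import pickle
c=pickle.load(open('w9.pkl','rb'));hsv=cv2.cvtColor(c['im'],cv2.COLOR_BGR2HSV);m=cv2.inRange(hsv,(3,150,15),(13,255,255))
for v in(155,165,185,200,220,240,255,265): print(v,np.where(m[v,290:350])[0][[0,-1]]+290,end=' ')
print([int(x) for x in hsv[140:160,320,1]])
rel([.4395,-.0473,.031],.0955)
E
```

```text
ee_pos: [0.4377, -0.0473, 0.2174]
wrist_force: [1.0, -1.1, 0.1]
opening: 0.0252
gripper_force: 0.0
ee_pos: [0.4361, -0.0468, 0.0568]
wrist_force: [-0.7, 0.7, -0.1]
opening: -0.0002
gripper_force: 0.0
155 [302 335] 165 [301 332] 185 [301 331] 200 [303 334] 220 [302 328] 240 [302 322] 255 [302 332] 265 [302 332] [124, 126, 126, 124, 129, 131, 128, 145, 148, 151, 172, 174, 163, 145, 162, 162, 156, 159, 167, 158]
shift [-0.0036 -0.0009  0.0258] turn [ 0.0032 -0.0103 -0.0004] tcp [ 0.4361 -0.0468  0.0568]
```

```bash
python3 -m inch '0 0 0.015 0 0.01 0;0 0 0.026 0 0.01 0;0 0 0.026 0 0.01 0' | egrep "ee_pos|wrist" && python3 -m inch '-0.008 0 0 0 0 0;-0.015 0 0 0 0 0;-0.02 0 0 0 0 0;-0.025 0 0 0 0 0;-0.03 0 0 0 0 0' | egrep "ee_pos|wrist" && python3 -m inch '-0.005 0 0 0 0 0;-0.01 0 0 0 0 0;-0.015 0 0 0 0 0;-0.02 0 0 0 0 0;-0.025 0 0 0 0 0' | egrep "ee_pos|wrist"
```

```text
ee_pos: [0.4382, -0.0473, 0.0359]
wrist_force: [-0.2, -0.4, 0.2]
ee_pos: [0.4681, -0.0444, 0.0364]
wrist_force: [-0.5, 0.2, 1.3]
ee_pos: [0.4925, -0.042, 0.0354]
wrist_force: [-3.9, -0.7, 3.7]
```

```bash
python3 -m inch '-0.004 0 0 0 0 0;-0.008 0 0 0 0 0;-0.012 0 0 0 0 0;-0.016 0 0 0 0 0;-0.02 0 0 0 0 0' | egrep "ee_pos|wrist" && python3 -m inch '-0.002 0 0 0 0 0;-0.004 0 0 0 0 0;-0.006 0 0 0 0 0;-0.008 0 0 0 0 0;-0.01 0 0 0 0 0' | egrep "ee_pos|wrist"
```

```text
ee_pos: [0.5111, -0.04, 0.0351]
wrist_force: [-12.7, -3.1, 8.9]
ee_pos: [0.52, -0.0392, 0.0351]
wrist_force: [-18.0, -4.5, 14.4]
```

```bash
python3 - <<'E'
from h import *
np.set_printoptions(precision=4,suppress=True)
s=manip.state();print(s['tcp_rot'],s['t']);n,cs=np.sin(.0955),np.cos(.0955);print(cs*s['ee_pos'][0]+n*s['ee_pos'][1])
rel([.53,-.038,.036],.0955)
E
```

```text
[[-0.9953 -0.0952 -0.0172]
 [-0.0952  0.9955 -0.0005]
 [ 0.0172  0.0011 -0.9999]] 19.4333
0.5138996699619766
shift [-0.01    0.0002 -0.001 ] turn [ 0.0011 -0.0172 -0.0001] tcp [ 0.52   -0.0392  0.0351]
```

```bash
python3 -m inch '-0.002 0 0 0 0 0;-0.004 0 0 0 0 0;-0.005 0 0 0 0 0' | egrep "ee_pos|wrist" && python3 -m inch '-0.001 0 0 0 0 0;-0.002 0 0 0 0 0;-0.003 0 0 0 0 0' | egrep "ee_pos|wrist"
```

```text
ee_pos: [0.5245, -0.0387, 0.0351]
wrist_force: [-19.9, -5.9, 17.5]
ee_pos: [0.5269, -0.0385, 0.0351]
wrist_force: [-22.3, -6.6, 19.8]
```

```bash
python3 -m inch '-0.001 0 0 0 0 0;-0.002 0 0 0 0 0;-0.003 0 0 0 0 0' | egrep "ee_pos|wrist" && python3 -m inch '-0.001 0 0 0 0 0;-0.002 0 0 0 0 0' | egrep "ee_pos|wrist"
```

```text
ee_pos: [0.5295, -0.0383, 0.0351]
wrist_force: [-23.6, -8.0, 20.6]
ee_pos: [0.5307, -0.0381, 0.035]
wrist_force: [-30.1, -10.3, 21.9]
```

```bash
python3 -m inch '-0.001 0 0 0 0 0;-0.001 0 0 0 0 0' | egrep "ee_pos|wrist" && python3 -m inch '-0.001 0 0 0 0 0;-0.001 0 0 0 0 0' | egrep "ee_pos|wrist"&& python3 -m inch '-0.001 0 0 0 0 0;-0.001 0 0 0 0 0' | egrep "ee_pos|wrist"
```

```text
ee_pos: [0.5307, -0.038, 0.0349]
wrist_force: [-31.2, -8.5, 23.6]
ee_pos: [0.5307, -0.0379, 0.0348]
wrist_force: [-36.6, -11.3, 27.3]
ee_pos: [0.5307, -0.0379, 0.0348]
wrist_force: [-40.8, -13.4, 30.7]
```

```bash
python3 -m inch '0.01 0 0 0 0.01 0;0.02 0 0 0 0.017 0;0.04 0 0 0 0.017 0;0.04 0 0 0 0.017 0' | egrep "ee_pos|wrist" && python3 -m inch '0 0 -0.04 0 0 0;0 0 -0.08 0 0 0;0 0 -0.12 0 0 0;0 0 -0.16 0 0 0;0 0 -0.19 0 0 0' | egrep "ee_pos|wrist"&& python3 - <<'E'
from h import *
import pickle
np.set_printoptions(precision=4,suppress=True)
n,cs=np.sin(.0955),np.cos(.0955)
cl=lambda X:np.array([cs*X[0]+n*X[1]-.579,-n*X[0]+cs*X[1]+.0515])
s=manip.state();c=cam('wrist');pickle.dump(c,open('w10.pkl','wb'));cv2.imwrite('pics/w10.png',c['im'])
hsv=cv2.cvtColor(c['im'],cv2.COLOR_BGR2HSV);m=cv2.inRange(hsv,(3,150,15),(13,255,255));m=cv2.morphologyEx(m,cv2.MORPH_OPEN,np.ones((3,3)))
nn,l,st,ce=cv2.connectedComponentsWithStats(m)
for i in range(1,nn):
    if st[i,4]>150: print(st[i][:5], "near-left",cl(onz(c,st[i,0],st[i,1],.054)),"far",cl(onz(c,st[i,0],st[i,1]+st[i,3],.052)))
w=cv2.inRange(hsv,(18,0,100),(50,70,255));w[:,:280]=0;w[:,460:]=0;w=cv2.morphologyEx(w,cv2.MORPH_OPEN,np.ones((5,5)))
u,v=proj(c,[cs*.619+n*.0285,n*.619-cs*.0285,.118]);print('jar lid expected',u,v,hsv[int(v)%400,int(u)])
sc=cam('scene');hs=cv2.cvtColor(sc['im'],cv2.COLOR_BGR2HSV)
mm=cv2.inRange(hs,(20,0,120),(40,60,255));mm[:190]=0;mm[235:]=0;mm[:,290:]=mm[:,290:];mm[:,:285]=0;mm[:,345:]=0
k=max(cv2.findContours(mm,0,1)[0],key=cv2.contourArea);e=cv2.minEnclosingCircle(k);print(e,cl(onz(sc,*e[0],.118)),s['t'])
E
```

```text
ee_pos: [0.496, -0.0414, 0.0352]
wrist_force: [0.2, 0.3, 0.2]
ee_pos: [0.5048, -0.041, 0.2288]
wrist_force: [0.6, -0.2, 0.2]
[302 202  39  46 649] near-left [-0.0541 -0.0534] far [-0.0007 -0.0543]
[303 232  21  14 166] near-left [-0.0204 -0.0529] far [-0.0031 -0.0532]
[399 244  14  50 477] near-left [-0.0064  0.0502] far [0.0572 0.0554]
jar lid expected 382.3139016635045 319.68930854236265 [ 0  0 10]
((322.4285583496094, 208.0), 10.618733406066895) [0.043  0.0235] 21.6
```

```bash
python3 - <<'E'
from h import *
import pickle
n,cs=np.sin(.0955),np.cos(.0955)
cl=lambda X:np.array([cs*X[0]+n*X[1]-.579,-n*X[0]+cs*X[1]+.0515])
c=pickle.load(open('w10.pkl','rb'));im=c['im'].astype(int);print('cam',cl(c['o']),c['o'][2])
for v in range(190,222): print(v,im[v,306:330].mean(0).round().astype(int),np.round(cl(onz(c,318,v-.5,.054))[0],4),np.round(cl(onz(c,318,v-.5,.018))[0],4))
E
```

```text
cam [-0.16111063 -0.03664257] 0.37275438565961516
190 [33 52 68] -0.0675 -0.057
191 [32 51 68] -0.0665 -0.0558
192 [32 52 68] -0.0654 -0.0546
193 [33 52 69] -0.0643 -0.0534
194 [31 50 67] -0.0633 -0.0522
195 [32 50 68] -0.0622 -0.051
196 [32 51 68] -0.0611 -0.0498
197 [32 51 68] -0.06 -0.0486
198 [32 50 68] -0.059 -0.0474
199 [30 47 65] -0.0579 -0.0462
200 [24 39 57] -0.0568 -0.045
201 [19 33 50] -0.0557 -0.0438
202 [17 29 47] -0.0546 -0.0426
203 [16 29 46] -0.0535 -0.0414
204 [17 29 48] -0.0524 -0.0402
205 [17 30 48] -0.0514 -0.039
206 [17 30 48] -0.0503 -0.0377
207 [17 30 49] -0.0492 -0.0365
208 [18 30 48] -0.0481 -0.0353
209 [17 30 49] -0.047 -0.0341
210 [18 32 51] -0.0459 -0.0328
211 [19 33 54] -0.0448 -0.0316
212 [20 34 55] -0.0436 -0.0304
213 [19 34 56] -0.0425 -0.0291
214 [20 34 56] -0.0414 -0.0279
215 [19 34 55] -0.0403 -0.0267
216 [19 34 55] -0.0392 -0.0254
217 [20 34 56] -0.0381 -0.0242
218 [19 33 55] -0.037 -0.0229
219 [19 34 56] -0.0358 -0.0217
220 [19 34 56] -0.0347 -0.0204
221 [20 35 56] -0.0336 -0.0192
```

The butt face's bottom and top edges both come out at clamp x ≈ -0.045, which is exactly home. The jar is at y ≈ 0.0235, where a gripped jar should be. The arm is clear, so I'm handing in.

```bash
python3 -c "
from workcell import manip
print(manip.sign_off())"
```

```text
the job is handed in; nothing more can be done
None
```

I handed the job in at about 22 s: the jar stands upright between jaw and fence and the wedge is home against the end stop (its butt measures at clamp x −45 mm, where home puts it); the arm is clear and went nowhere near the yoghurt, tub or apple, though I didn't re-measure those three or get a verdict back.

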